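# Take the tea basket off its keeper hook and set it in the mug

## Robot

A 6-joint arm with a two-finger parallel gripper is mounted at the origin on a cart in front of the work surface, level with it; the furniture and walls round the work are solid. World frame = base frame: x ahead of the robot, y to its left, z up, the work surface at z = 0. Lengths are in m, angles in rad, forces in N, time in s.
With the tool pointing down it reaches from about 0.325 to 0.775 m from the base axis. Payload 5.5 kg.
Tool frame: the origin (TCP) lies between the finger pads; the fingertips stand 8 mm ahead of it and the grasp point (between the pads) lies 11 mm behind it (tcp_to_tips is the distance from the TCP to the fingertips, in m); z points along the fingers, y is the line along which they close (so a half turn about z gives the same grasp; the last joint's range is limited). The gripper opens to 88 mm and grips with 3 to 60 N. Pads are 20 mm wide; open, the fingers measure 115 mm over their backs; the gripper's body (75 mm by 178 mm) begins 61 mm behind the grasp point.
Start: joints at [1.186, 0.091, 1.231, -0, 1.82, -0.057], TCP at [0.193, 0.568, 0.231] pointing down, gripper open.
Joint ranges: [-2.87, 2.87], [-0.86, 2.18], [0.17, 2.46], [-1.51, 4.65], [0.06, 2.69], [-2.65, 2.65]. Speed limits (rad/s): [2.57, 2.57, 3.01, 3.14, 3.14, 3.14].

## Interface

Orientations are given as a unit quaternion [w, x, y, z].
In Python, from bench import * gives the robot as it stands. Calls block until the motion is done:
- move_to(position, orientation): joint-space move of the TCP to a pose.
- move_l(position, speed=0.15, orientation=None): straight line of the TCP; orientation=None keeps the orientation; speed is the mean speed in m/s.
- movej(angles): joint-space move.
- gripper_open() and close(): open the fingers fully, or close them until they stop; the grip force is fixed at half the most.
- hold(seconds).
- inverse_kinematics(position, orientation): joint angles nearest the present ones, or None.
- state(): the state.
- get_image(name): name is "scene" or "top"; returns a dict with "frame" (480x640x3 uint8, blue, green, red), "depth" (480x640 float32, m along the optical axis (not along the pixel's ray), 0 where there is no reading), "camera_matrix" (3x3 intrinsics, pixels), "view" (4x4, takes a point from world to camera coordinates). Camera axes: x right, y up, looking along -z (the intrinsics and any distortion apply to the point x, -y, -z); pixel columns grow to the right and rows downward; lengths in m; the calibration is good to about 2 mm. A picture is of the moment at which its call begins.
A pose or a line that the arm cannot do raises IKError and nothing moves.
- job_done(): hands the job in; it is judged then, once.
The state is a dict: "time": time; "joint_pos": joint angles; "dq": joint speeds; "joint_torque": joint torques, N m; "ee_pos": TCP position; "ee_rot": TCP orientation; "ft_force": force on the tool from outside, world axes, zero at the start; "moment": the same for the moment, N m; "finger_gap": finger opening in m; "finger_force": force on a finger pad.
Only numpy, scipy, OpenCV 4.12 (cv2) and the standard library are available. Lean on these libraries where they do the work, as an engineer would, in place of code of your own. Each camera call takes 0.05 s, during which the arm holds its last target. There are 200 camera calls.

## Task

The tea basket hangs on the hook's arm behind a sprung red keeper. Press the keeper down with the gripper and, holding it down, draw the basket off the end of the arm; go by feel and keep every push or pull on the hook below 20 N. Then set the basket gently into the mug, its collar flat on the rim, and let go, leaving the mug standing where it is and the other things undisturbed.

Things in the scene. Friction and masses are not known exactly. Their poses are not given: they have to be found in the camera images.
- keeper_hook: Countertop hook, fixed: dark round foot 124 mm wide, steel post (top at 257 mm) and, clamped to the post, one level aluminium arm (hook_bar) 18 mm wide and 7 mm high. Origin under the foot's centre, on the post's axis; the arm runs along this body's -x to its tip at 135 mm; z up. The arm's flat top is 212 to 236 mm above the worktop, differently each time; clamped, it is rigid.
- under_keeper (a point): Point on the worktop right under the free end of the red keeper (keeper_tongue), 81 mm from the post's axis. Closed, this end stands 17 mm above the arm's top, faces the post and bars the basket's eye; pulling on it only locks it. The tongue, 10 mm wide, slopes down to its hinge pin 44 mm nearer the tip. Pressed level with the arm it lets the eye slide over; let go, it springs up.
- under_tip (a point): Point on the worktop right under the arm's tip. Pressed at its free end the keeper needs 1 N to start, 3 N to be level (6 N half way to the pin); the eye passes if that end is at most 1 mm above the arm. With one finger before the handle's bar and one behind, the front one presses the keeper till the fingertips meet the arm; close near the keeper's end so that it stays covered.
- tea_basket: Steel tea strainer; origin: centre of the underside of its round collar (88 mm wide, 3 mm thick), z up. Over the centre, on a bail, a black handle (basket_handle) in the basket's y-z plane, 9 mm thick (x), 40 mm wide (y), with an eye 25 mm wide and 22 mm high round the hook's arm, resting on it 69 to 75 mm from the post's axis. The bar over the eye, 14 mm high, is gripped along x.
- strainer_foot (a point): Bottom centre of the strainer, 56 mm below the collar; strainer 41 mm wide. The basket weighs 0.13 to 0.25 kg. The handle is a push fit, not always pushed in equally: the eye's upper edge (on the arm at the start) lies 117 to 135 mm above the collar's underside, so handle and arm heights cannot be told exactly from each other's pose. It does not slip in use.
- tea_mug: Blue and white mug, 78 mm wide, 92 mm high, loose, upright on the worktop; handle towards its -y, z up. Its origin lies under the middle of mug and handle together, so use mug_mouth for the mouth. The strainer has 5 mm play all round.
- mug_mouth (a point): Centre of the mug's mouth at the height of its rim (92 mm above the worktop), 16.5 mm along +y from the mug's origin. The basket's origin comes to rest here.
- honey_jar: Jar with red lid, 65 mm wide, 100 mm high, loose; origin under its centre. Leave alone.
- timer: Red and white kitchen timer, 68 mm wide, 45 mm high, loose; origin under its centre. Leave alone.
- spice: Spice jar with red cap, 45 mm wide, 106 mm high, loose; origin under its centre. Leave alone.
- egg_cup: White egg cup, 49 mm wide, 50 mm high, loose; origin under its centre. Leave alone.
- peeler: Peeler with red grip, 159 mm long, 15 mm high, loose, lying flat; origin under its centre. Leave alone.

How it is judged:
By the outcome, as a careful person would: the job done as asked, in the order asked, and still so for the second after the job is handed in, with the robot touching nothing.
It also fails if it takes over 48 s, if anything falls off the work surface, if the arm or the gripper's body presses on something with over 40 N, if the wrist force passes 120 N, or if a joint passes its speed limit or range.

## Working session

There is one attempt and no reset: what is moved stays moved. The work goes in short steps, each a Python script; the robot and the scene stay as the last script left them, time stands still between calls to the robot, and variables do not carry over. Pictures are saved under pics/ and viewed, at most 10 in all, crops included, and the job is handed in when it is done.

```bash
mkdir -p pics; ls; python3 - <<'E'
from bench import *
import cv2,numpy as np
for n in("scene","top"):
    d=get_image(n); cv2.imwrite(f"pics/{n}0.png",d["frame"]); np.savez(f"{n}0.npz",**d)
    V=d["view"];print(n,d["camera_matrix"].tolist(),(-V[:3,:3].T@V[:3,3]).round(3),(d["depth"]>0).mean(),[k for k in d])
print(state())
E
```

```text
pics
scene [[485.02705918831884, 0.0, 322.883315719544], [0.0, 485.02705918831884, 240.83420080994978], [0.0, 0.0, 1.0]] [-0.18  -0.734  0.77 ] 0.995927734375 ['frame', 'depth', 'camera_matrix', 'view']
top [[444.5912052516298, 0.0, 320.292631406581], [0.0, 444.5912052516298, 248.3074834976256], [0.0, 0.0, 1.0]] [0.478 0.034 1.199] 0.9958723958333333 ['frame', 'depth', 'camera_matrix', 'view']
{'time': 0.1, 'joint_pos': array([ 1.18629160e+00,  9.17775113e-02,  1.23179178e+00,  1.36656866e-06,
        1.81978209e+00, -5.67227448e-02]), 'dq': array([ 0.00053128, -0.00095701, -0.00167518, -0.00019279, -0.00038575,
        0.00077984]), 'joint_torque': array([ 2.73365644e-03, -4.47856593e+01, -4.07569706e+01,  7.00824196e-02,
        2.84627621e-02, -6.87974443e-05]), 'ee_pos': array([0.1930844 , 0.56781292, 0.2296087 ]), 'ee_rot': array([-1.93076119e-04,  1.63158054e-01,  9.86599552e-01, -8.57905683e-04]), 'ft_force': array([-0.20591609,  0.48216003, -0.05793061]), 'moment': array([ 0.05767914, -0.00338447, -0.00036128]), 'finger_force': 0.0, 'finger_gap': 0.08764373896040141}
```

View pics/scene0.png

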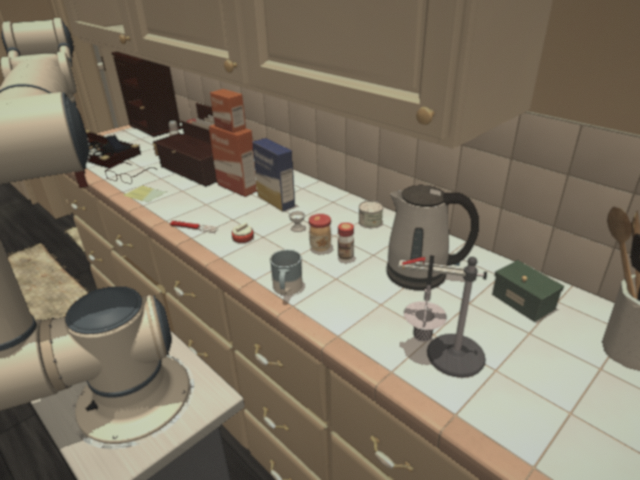

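View pics/top0.png

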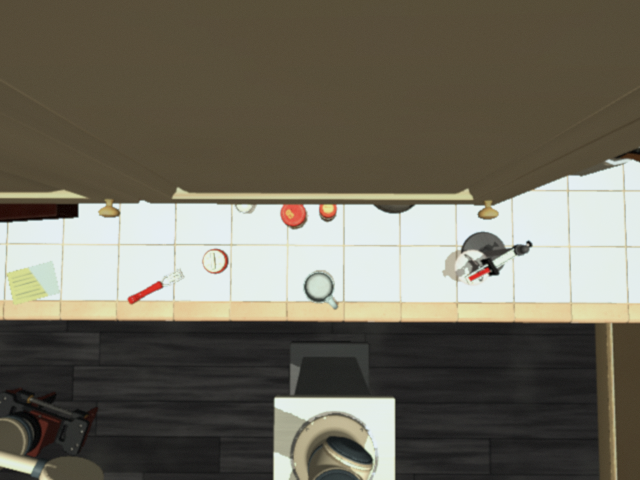

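The scene view shows the hook (foot at 456,355, arm at 400–485,268, red keeper at 412,262, basket collar at 425,316) and the mug at (286,268). The top view shows the hook foot at (485,248), the red keeper at (480,272) and the mug at (319,286). I'll crop both views for detail.

```bash
cat > cam.py <<'E'
import numpy as np
class Cam:
    def __init__(s,d):
        s.K=np.array(d["camera_matrix"]);s.V=np.array(d["view"]);s.D=d["depth"];s.F=d["frame"]
        s.R=s.V[:3,:3];s.o=-s.R.T@s.V[:3,3]
    def ray(s,u,v):
        return s.R.T@np.array([(u-s.K[0,2])/s.K[0,0],-(v-s.K[1,2])/s.K[1,1],-1.])
    def plane(s,u,v,z):
        r=s.ray(u,v);return s.o+r*(z-s.o[2])/r[2]
    def pt(s,u,v,dep=None):
        return s.o+s.ray(u,v)*(s.D[int(round(v)),int(round(u))] if dep is None else dep)
    def cloud(s,mask=None):
        v,u=np.mgrid[:480,:640];r=np.stack([(u-s.K[0,2])/s.K[0,0],-(v-s.K[1,2])/s.K[1,1],-np.ones(u.shape)],-1)
        return (r*s.D[...,None])@s.R+s.o
    def proj(s,p):
        c=s.R@np.asarray(p)+s.V[:3,3];return s.K[0,0]*c[0]/-c[2]+s.K[0,2], s.K[1,1]*-c[1]/-c[2]+s.K[1,2]
def tri(c1,p1,c2,p2):
    a,b=c1.ray(*p1),c2.ray(*p2);A=np.stack([a,-b],1)
    t=np.linalg.lstsq(A,c2.o-c1.o,rcond=None)[0];x,y=c1.o+a*t[0],c2.o+b*t[1]
    return (x+y)/2,np.linalg.norm(x-y)
E
python3 - <<'E'
from cam import *;import cv2
S=Cam(np.load("scene0.npz"));T=Cam(np.load("top0.npz"))
a=S.F[235:385,380:510];b=T.F[225:300,435:540]
cv2.imwrite("pics/c1.png",cv2.resize(a,None,fx=4,fy=4,interpolation=2)[:600])
cv2.imwrite("pics/c2.png",cv2.resize(b,None,fx=7,fy=7,interpolation=2))
for n,C in(("S",S),("T",T)):
    P=C.cloud()
    z=P[...,2]
    hsv=cv2.cvtColor(C.F,cv2.COLOR_BGR2HSV)
    red=((hsv[...,0]<8)|(hsv[...,0]>172))&(hsv[...,1]>150)&(z>.19)&(z<.28)&(P[...,0]>.3)&(P[...,0]<.7)
    print(n,"red",red.sum(),P[red].mean(0).round(3) if red.any() else 0, np.argwhere(red)[:,::-1].tolist()[:60])
    reg=(P[...,0]>.3)&(P[...,0]<.62)&(P[...,1]>-.6)&(P[...,1]<-.2)
    for lo,hi in((.24,.262),(.2,.24),(.08,.14),(.01,.04)):
        m=reg&(z>lo)&(z<hi);q=P[m];print(lo,m.sum(),q.mean(0).round(3),q.min(0).round(3),q.max(0).round(3))
    m=(abs(P[...,1]-.03)<.1)&(P[...,0]>.28)&(P[...,0]<.5)&(z>.085)&(z<.1);q=P[m]
    print("mug",m.sum(),q.min(0).round(4),q.max(0).round(4))
E
```

```text
S red 30 [ 0.478 -0.312  0.234] [[419, 258], [420, 258], [421, 258], [422, 258], [423, 258], [415, 259], [416, 259], [417, 259], [418, 259], [419, 259], [420, 259], [421, 259], [422, 259], [423, 259], [412, 260], [413, 260], [414, 260], [415, 260], [416, 260], [417, 260], [418, 260], [409, 261], [410, 261], [411, 261], [412, 261], [413, 261], [407, 262], [408, 262], [409, 262], [410, 262]]
0.24 89 [ 0.525 -0.398  0.249] [ 0.48  -0.408  0.24 ] [ 0.539 -0.324  0.256]
0.2 919 [ 0.501 -0.356  0.223] [ 0.456 -0.429  0.2  ] [ 0.549 -0.28   0.24 ]
0.08 1063 [ 0.499 -0.346  0.102] [ 0.448 -0.407  0.08 ] [ 0.538 -0.292  0.14 ]
0.01 1590 [ 0.523 -0.403  0.014] [ 0.471 -0.457  0.01 ] [ 0.587 -0.341  0.039]
mug 178 [0.398  0.0008 0.085 ] [0.4829 0.0815 0.0944]
T red 86 [ 0.48  -0.31   0.232] [[487, 267], [488, 267], [489, 267], [485, 268], [486, 268], [487, 268], [488, 268], [489, 268], [485, 269], [486, 269], [487, 269], [488, 269], [489, 269], [483, 270], [484, 270], [485, 270], [486, 270], [487, 270], [488, 270], [489, 270], [480, 271], [481, 271], [482, 271], [483, 271], [484, 271], [485, 271], [486, 271], [487, 271], [488, 271], [489, 271], [478, 272], [479, 272], [480, 272], [481, 272], [482, 272], [483, 272], [484, 272], [485, 272], [486, 272], [489, 272], [477, 273], [478, 273], [479, 273], [480, 273], [481, 273], [482, 273], [483, 273], [475, 274], [476, 274], [477, 274], [478, 274], [479, 274], [480, 274], [481, 274], [473, 275], [474, 275], [475, 275], [476, 275], [477, 275], [478, 275]]
0.24 108 [ 0.518 -0.375  0.25 ] [ 0.476 -0.407  0.24 ] [ 0.54  -0.313  0.26 ]
0.2 662 [ 0.502 -0.347  0.226] [ 0.458 -0.427  0.2  ] [ 0.551 -0.28   0.24 ]
0.08 615 [ 0.501 -0.335  0.104] [ 0.451 -0.4    0.08 ] [ 0.539 -0.293  0.14 ]
0.01 665 [ 0.557 -0.399  0.016] [ 0.38  -0.456  0.01 ] [ 0.59  -0.33   0.037]
mug 171 [0.397  0.     0.0851] [0.4813 0.0797 0.0983]
```

View pics/c1.png

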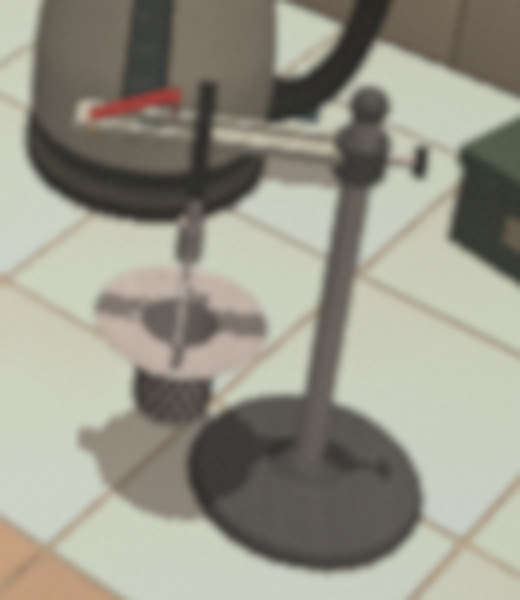

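View pics/c2.png

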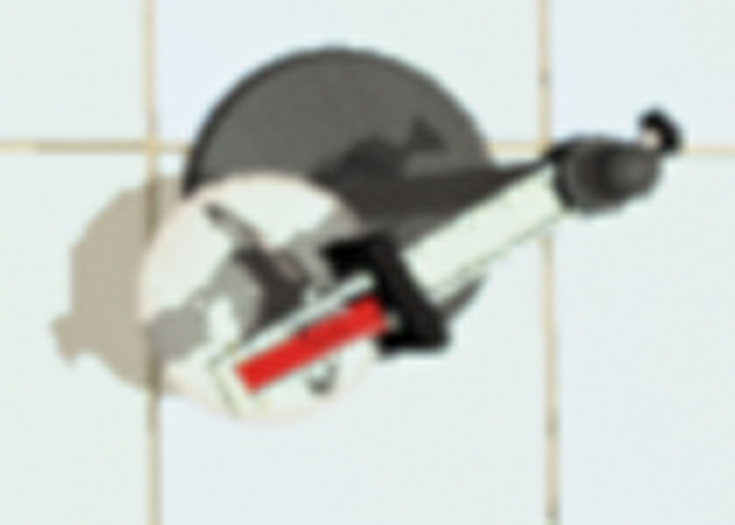

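The crops show the following. In the scene view the handle is a black strip at (431,268), the keeper's free end is at (425,259) and the arm tip is at (400,263). In the top view the ball is at (523,250), the keeper's free end at (489,270), the tip at (467,280) and the handle bar at (490,267). Next I'll compute poses from these.

```bash
python3 - <<'E'
from cam import *;import cv2
S=Cam(np.load("scene0.npz"));T=Cam(np.load("top0.npz"))
c1=lambda x,y:(x/4+380-.4,y/4+235-.4);c2=lambda x,y:(x/7+435-.43,y/7+225-.43)
np.set_printoptions(suppress=True,precision=4)
for n,a,b in(("ball",(371,103),(618,172)),("keepfree",(180,96),(380,312)),("tip",(82,112),(224,385))):
    print(n,*tri(S,c1(*a),T,c2(*b)))
for n,C in(("S",S),("T",T)):
    P=C.cloud();z=P[...,2];g=C.F.max(2)
    hsv=cv2.cvtColor(C.F,cv2.COLOR_BGR2HSV)
    # foot
    m=(g<110)&(z<.03)&(P[...,0]>.42)&(P[...,0]<.62)&(P[...,1]>-.49)&(P[...,1]<-.3)
    cn=max(cv2.findContours(m.astype(np.uint8),0,1)[0],key=cv2.contourArea)
    h=cv2.convexHull(cn)[:,0]
    q=np.array([C.plane(u,v,.012) for u,v in h])[:,:2]
    print(n,"foot minEncl",cv2.minEnclosingCircle(q.astype(np.float32)))
    # arm top between post and handle: bright px
    reg=(P[...,0]>.44)&(P[...,0]<.56)&(P[...,1]>-.44)&(P[...,1]<-.26)
    m=reg&(g>130)&(z>.2)&(z<.245);q=P[m]
    c=np.median(q,0);w=np.linalg.svd(q[:,:2]-q[:,:2].mean(0))[2][0];print("arm bright",m.sum(),"z pct",np.percentile(q[:,2],[5,25,50,75,95]),"mean",q.mean(0),"dir",w,np.degrees(np.arctan2(w[1],w[0])))
    # collar
    m=reg&(g>120)&(z>.07)&(z<.13);q=P[m];print("collar z",np.percentile(q[:,2],[5,50,95]),"n",m.sum(),cv2.minEnclosingCircle(q[:,:2].astype(np.float32)))
    # handle black
    m=reg&(g<60)&(z>.2)&(z<.262)&(P[...,1]>-.365)&(P[...,1]<-.3);q=P[m]
    print("handle",m.sum(),"z",np.percentile(q[:,2],[2,50,90,98]))
    q=q[q[:,2]>np.percentile(q[:,2],90)-.006];w=np.linalg.svd(q[:,:2]-q[:,:2].mean(0))[2][0];print("  top",q.mean(0),"dir",np.degrees(np.arctan2(w[1],w[0])),"len",np.ptp(q[:,:2]@w))
    # mug rim circle
    m=(P[...,0]>.36)&(P[...,0]<.5)&(abs(P[...,1]-.04)<.08)&(z>.082)&(z<.1);q=P[m]
    A=np.c_[2*q[:,:2],np.ones(len(q))];s=np.linalg.lstsq(A,(q[:,:2]**2).sum(1),rcond=None)[0]
    r=np.linalg.norm(q[:,:2]-s[:2],axis=1);k=abs(r-.037)<.006
    s=np.linalg.lstsq(A[k],(q[k,:2]**2).sum(1),rcond=None)[0];print("mug",s[:2],np.sqrt(s[2]+s[:2]@s[:2]),k.sum(),"minEncl",cv2.minEnclosingCircle(q[k,:2].astype(np.float32)))
E
```

```text
ball [ 0.532  -0.3985  0.2461] 0.002186596355257254
keepfree [ 0.4877 -0.326   0.2388] 0.0018176630115814172
tip [ 0.4657 -0.2846  0.2205] 0.0005863181504457027
S foot minEncl ((0.5213808417320251, -0.4003406763076782), 0.062180519104003906)
arm bright 402 z pct [0.2174 0.2198 0.2219 0.2237 0.236 ] mean [ 0.4984 -0.3436  0.223 ] dir [ 0.5248 -0.8512] -58.343601180967326
collar z [0.0883 0.1001 0.1039] n 841 ((0.5040757060050964, -0.3504646420478821), 0.06234263256192207)
handle 66 z [0.201  0.2215 0.2369 0.2376]
  top [ 0.4882 -0.3396  0.2362] dir -149.1005631484549 len 0.03211655101139571
mug [0.4415 0.0417] 0.037933491589617445 215 minEncl ((0.4389902353286743, 0.04004620015621185), 0.04273626580834389)
T foot minEncl ((0.541866660118103, -0.3958437442779541), 0.057816293090581894)
arm bright 446 z pct [0.2187 0.2217 0.2246 0.228  0.2395] mean [ 0.4966 -0.3396  0.2259] dir [-0.496   0.8683] 119.73864461570243
collar z [0.0991 0.1027 0.1067] n 533 ((0.49828392267227173, -0.3487692177295685), 0.05686471611261368)
handle 120 z [0.2029 0.2353 0.2401 0.2418]
  top [ 0.4948 -0.3342  0.2383] dir -150.2261893585165 len 0.03566546714009661
mug [0.4416 0.0391] 0.038034030992215896 126 minEncl ((0.43911147117614746, 0.03743412345647812), 0.042590562254190445)
```

```bash
cat > geo.py <<'E'
import numpy as np
from scipy.spatial.transform import Rotation as Ro
post=np.array([.532,-.3982]); ang=np.radians(120.4); u=np.array([np.cos(ang),np.sin(ang)])
def quat(yaw=ang,sgn=1,pitch=0.):
    # tool down, tool y = sgn*u(yaw); pitch>0 lowers the side towards u
    a=np.array([np.cos(yaw),np.sin(yaw),0]);y=sgn*a;z=np.array([0,0,-1.]);x=np.cross(y,z)
    ax=np.cross(a,[0,0,-1.]) # rotates a towards down
    R=Ro.from_rotvec(ax*pitch)*Ro.from_matrix(np.stack([x,y,z],1))
    q=R.as_quat();return np.array([q[3],*q[:3]])
def at(s,ztip): return np.array([*(post+u*s),ztip+.008])
E
python3 - <<'E'
from cam import *;from geo import *;from bench import *
S=Cam(np.load("scene0.npz"));T=Cam(np.load("top0.npz"))
P=S.cloud();z=P[...,2]
m=(P[...,0]>.3)&(P[...,0]<.9)&(P[...,1]>-.33)&(P[...,1]<0)
for lo in(.1,.15,.2,.25,.3,.4,.5,.6,.7):
    k=m&(z>lo)&(z<lo+.05)&(P[...,0]>.52)
    if k.sum():print(lo,k.sum(),np.percentile(P[k],1,axis=0).round(3),np.percentile(P[k],99,axis=0).round(3))
for c in(S,T):
    k=(c.cloud()[...,2]>.4);p=c.cloud()[k];p=p[(p[:,0]>.3)&(abs(p[:,1])<.5)];print("cab",p.min(0).round(3))
for sg in(1,-1):
    print(sg,inverse_kinematics(at(.082,.29),quat(sgn=sg)))
print(quat(),state()["ee_rot"])
E
```

```text
0.1 1322 [ 0.527 -0.318  0.1  ] [ 0.777 -0.105  0.149]
0.15 1260 [ 0.652 -0.282  0.151] [ 0.779 -0.109  0.2  ]
0.2 1873 [ 0.66  -0.269  0.201] [ 0.775 -0.094  0.243]
0.4 2857 [ 0.595 -0.281  0.41 ] [ 0.891 -0.007  0.45 ]
0.5 4712 [ 0.595 -0.281  0.5  ] [ 0.889 -0.006  0.55 ]
0.6 5834 [ 0.595 -0.281  0.601] [ 0.887 -0.006  0.65 ]
cab [ 0.565 -0.5    0.4  ]
cab [ 0.478 -0.265  0.432]
1 None
-1 [-6.46347314e-01  8.84808815e-02  1.11342758e+00 -4.44089210e-16
  1.93968419e+00  3.93868920e-01]
[ 0.         -0.26218918  0.96501649  0.        ] [-1.93076119e-04  1.63158054e-01  9.86599552e-01 -8.57905683e-04]
```

```bash
cat > mv.py <<'E'
from bench import *
from geo import *
Q=quat(sgn=-1)
def f(): return np.array(state()["ft_force"])
def st(t=""):
    s=state();print(t,"t%.2f"%s["time"],np.round(s["ee_pos"],4),"F",np.round(s["ft_force"],2),"gap %.4f ff %.1f"%(s["finger_gap"],s["finger_force"]))
E
python3 - <<'E'
from mv import *
import cv2
move_to([.20,.40,.30],quat(np.radians(63),-1));st()
move_to([.44,-.02,.30],quat(np.radians(90),-1));st()
move_to(at(.083,.285),Q);st("above")
move_l(at(.083,.245),.1);hold(.15);st()
d=get_image("scene");cv2.imwrite("pics/s1.png",cv2.resize(d["frame"][200:350,340:540],None,fx=4,fy=4,interpolation=2))
E
```

```text
Traceback (most recent call last):
bench.IKError: the arm cannot take that pose within its joint ranges
```

```bash
python3 - <<'E'
from mv import *
import cv2
move_to([.20,.40,.30],quat(np.radians(63)));st()
move_to([.44,-.02,.30],quat(0));st()
move_to(at(.083,.285),Q);st("above")
move_l(at(.083,.245),.1);hold(.15);st()
d=get_image("scene");cv2.imwrite("pics/s1.png",cv2.resize(d["frame"][200:350,340:540],None,fx=4,fy=4,interpolation=2))
E
```

```text
t0.86 [0.2001 0.4005 0.2993] F [-0.69  0.16 -0.41] gap 0.0879 ff 0.0
 t2.62 [ 0.4401 -0.0192  0.2999] F [-0.44 -0.18  0.15] gap 0.0875 ff 0.0
above t3.80 [ 0.4905 -0.3254  0.2936] F [-0.06  0.23 -0.27] gap 0.0878 ff 0.0
 t4.50 [ 0.4903 -0.3266  0.2543] F [ 0.49 -0.37 -0.38] gap 0.0879 ff 0.0
```

View pics/s1.png

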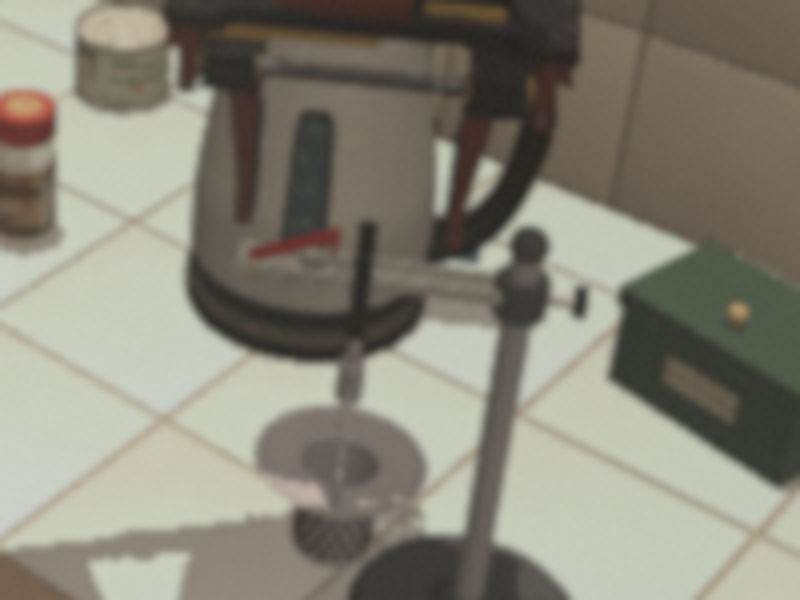

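The fingers straddle the handle: front tip at (245,218), rear tip at (457,243) and handle at (366,225). The keeper end (340,235) and arm tip (238,250) show that my coordinate along the arm reads about 3.5 mm too high, so I'll correct that. Then I'll feel for the arm's top with the front finger beyond the hinge pin.

```bash
sed -i 's/^def quat/post=post+.0035*u\ndef quat/' geo.py; python3 - <<'E'
from mv import *
move_l(at(.0835,.233),.08);hold(.15)
f0=np.mean([(hold(.03),f())[1] for _ in range(5)],0);st("base")
z=.233
while z>.214:
    z-=.0008;move_l(at(.0835,z),.03);hold(.05)
    df=np.mean([(f(),hold(.01))[0] for _ in range(3)],0)-f0
    if abs(df).max()>.8:print(round(z,4),df.round(2),np.round(state()["ee_pos"],4)[2])
    if df[2]>2.5 or np.linalg.norm(df)>4:break
st("contact")
E
```

```text
base t5.17 [ 0.488  -0.3233  0.2413] F [-0.57 -0.4   0.31] gap 0.0882 ff 0.0
0.2234 [-0.19  0.91  2.64] 0.2318
contact t9.07 [ 0.488  -0.3232  0.2318] F [-0.59 -0.52  2.04] gap 0.0879 ff 1.4
```

```bash
python3 - <<'E'
from mv import *
f0=np.array([-.5,-.4,.1])
move_l(at(.0835,.2253),.03);st("up")
for s in(.080,.0775,.0755):
    move_l(at(s,.2253),.03);hold(.05);st(s)
    if np.linalg.norm(f()-f0)>13: print("stop");break
else:
    close();st("closed");hold(.1);st("c")
    import cv2
    d=get_image("scene");cv2.imwrite("pics/s2.png",cv2.resize(d["frame"][200:350,340:540],None,fx=4,fy=4,interpolation=2))
E
```

```text
up t9.32 [ 0.488  -0.3232  0.2331] F [ 0.36 -0.11  0.76] gap 0.0881 ff 0.0
0.08 t9.64 [ 0.4897 -0.3262  0.233 ] F [-1.1  -0.39 -0.39] gap 0.0879 ff 0.0
0.0775 t9.94 [ 0.491  -0.3284  0.2332] F [ 0.22  0.81 -0.1 ] gap 0.0877 ff 0.0
0.0755 t10.24 [ 0.492  -0.3301  0.2333] F [-0.19  0.39 -0.18] gap 0.0877 ff 0.0
closed t11.43 [ 0.4929 -0.332   0.2336] F [ 2.94 -4.53  1.6 ] gap 0.0089 ff 30.0
c t11.53 [ 0.4929 -0.332   0.2335] F [ 3.75 -4.95  2.31] gap 0.0085 ff 30.0
```

View pics/s2.png

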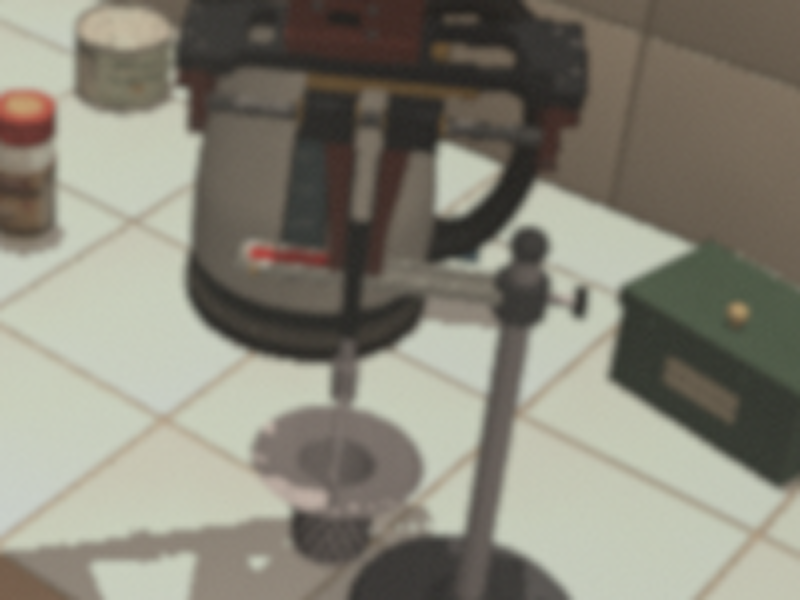

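The grip is closed on the bar at a 9 mm gap and the tongue is pressed almost flat (250–335,257). There's about 6 N pushing back along the arm, so the handle is probably bearing on the keeper's end. I'll relieve that first. Then I'll pitch the front finger down until it meets the arm.

```bash
cat >> mv.py <<'E'
def pose(s,ztip,deg):
    th=np.radians(deg);p=np.array([*(post+u*s),ztip])+.008*np.array([*(np.sin(th)*u),np.cos(th)])
    return p,quat(sgn=-1,pitch=th)
def go(s,ztip,deg,v=.03,w=.05):
    p,q=pose(s,ztip,deg);move_l(p,v,q);hold(w)
    F=np.mean([(f(),hold(.01))[0] for _ in range(3)],0)-np.array([-.3,-.1,0.])
    e=np.array(state()["ee_pos"]);err=e-p
    print("s%.4f z%.4f d%.1f t%.1f Fu %.2f Fl %.2f Fz %.2f err u %.2f l %.2f z %.2f mm"%(s,ztip,deg,state()["time"],F[:2]@u,F[0]*-u[1]+F[1]*u[0],F[2],err[:2]@u*1e3,(err[0]*-u[1]+err[1]*u[0])*1e3,err[2]*1e3))
    return F
E
python3 - <<'E'
from mv import *
go(.0735,.2253,0);go(.0715,.2253,0)
for d in(2,4,6):
    F=go(.0715,.2253+.00008*d,d)
    if np.linalg.norm(F)>12:break
E
```

```text
s0.0735 z0.2253 d0.0 t11.9 Fu -2.82 Fl -0.37 Fz 3.08 err u -0.65 l 0.14 z 0.15 mm
s0.0715 z0.2253 d0.0 t12.2 Fu 2.98 Fl 0.68 Fz 5.14 err u 0.50 l 0.06 z 0.09 mm
s0.0715 z0.2255 d2.0 t12.6 Fu 1.54 Fl -0.32 Fz 4.95 err u 0.21 l -0.13 z -0.03 mm
s0.0715 z0.2256 d4.0 t12.9 Fu 2.06 Fl -1.10 Fz 4.00 err u 0.06 l -0.14 z -0.12 mm
s0.0715 z0.2258 d6.0 t13.2 Fu 1.59 Fl -1.83 Fz 3.04 err u -0.05 l -0.12 z -0.19 mm
```

```bash
python3 - <<'E'
from mv import *
for s in np.arange(.073,.0905,.0015):
    F=go(s,.2258,6,.03,.02)
    if abs(F[:2]@u)>8 or np.linalg.norm(F)>13:print("stop");break
E
```

```text
s0.0730 z0.2258 d6.0 t13.5 Fu -3.11 Fl -1.20 Fz 2.39 err u -0.62 l 0.11 z -0.10 mm
s0.0745 z0.2258 d6.0 t13.8 Fu -6.04 Fl -1.00 Fz 2.83 err u -0.93 l 0.30 z 0.27 mm
s0.0760 z0.2258 d6.0 t14.1 Fu -10.50 Fl -1.10 Fz 2.59 err u -2.08 l 0.31 z 0.97 mm
stop
```

```bash
python3 - <<'E'
from mv import *
go(.0715,.2258,6)
go(.0715,.2258,9)
for z in(.2255,.2252,.2249,.2246,.2243):
    F=go(.0715,z,9,.03,.03)
    if F[2]>9:break
print(np.round(state()["moment"],3))
import cv2
d=get_image("scene");cv2.imwrite("pics/s3.png",cv2.resize(d["frame"][225:300,380:480],None,fx=8,fy=8,interpolation=2))
E
```

```text
s0.0715 z0.2258 d6.0 t14.5 Fu 0.64 Fl 0.65 Fz 3.23 err u 0.35 l 0.22 z -0.22 mm
s0.0715 z0.2258 d9.0 t14.8 Fu 0.29 Fl -0.21 Fz 3.56 err u 0.20 l 0.01 z -0.10 mm
s0.0715 z0.2255 d9.0 t15.1 Fu 3.04 Fl 0.15 Fz 5.03 err u 0.14 l 0.01 z 0.12 mm
s0.0715 z0.2252 d9.0 t15.4 Fu 3.54 Fl 0.87 Fz 6.05 err u 0.15 l -0.02 z 0.41 mm
s0.0715 z0.2249 d9.0 t15.7 Fu 3.55 Fl 0.55 Fz 7.02 err u 0.14 l 0.01 z 0.66 mm
s0.0715 z0.2246 d9.0 t16.0 Fu 3.85 Fl 0.93 Fz 7.45 err u 0.14 l -0.00 z 0.94 mm
s0.0715 z0.2243 d9.0 t16.3 Fu 4.40 Fl 0.97 Fz 8.06 err u 0.14 l -0.02 z 1.18 mm
[ 0.439  0.646 -0.072]
```

View pics/s3.png

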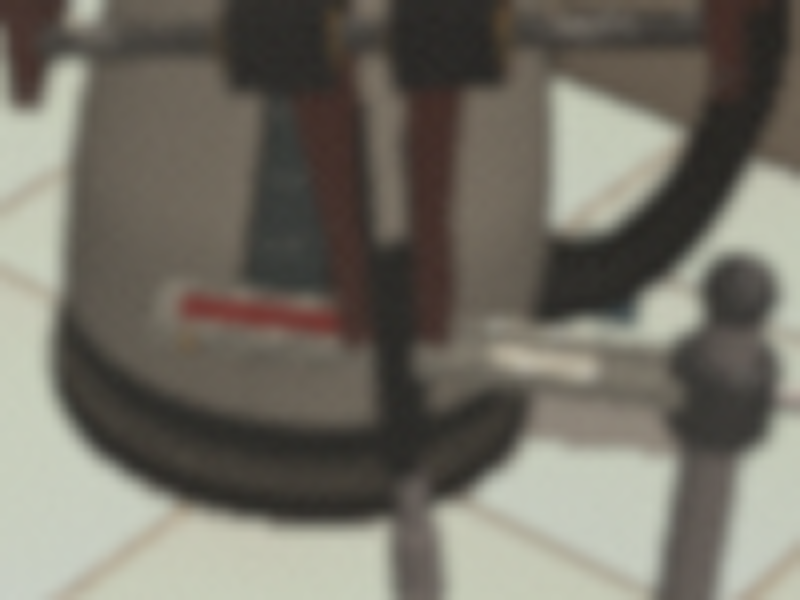

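The tongue (185,305)→(340,322) now lies parallel to the arm, with the front fingertip covering its end. The contact is hard, since Fz rises while z stays put. I'll draw along the arm with this press held.

```bash
python3 - <<'E'
from mv import *
for s in np.arange(.073,.0915,.0015):
    F=go(s,.2243,9,.03,.0)
    if abs(F[:2]@u)>10 or np.linalg.norm(F)>15:print("stop");break
E
```

```text
s0.0730 z0.2243 d9.0 t16.6 Fu -0.88 Fl 0.31 Fz 6.85 err u -1.08 l 0.01 z 1.26 mm
s0.0745 z0.2243 d9.0 t16.9 Fu -3.08 Fl -0.03 Fz 6.32 err u -1.64 l 0.02 z 1.32 mm
s0.0760 z0.2243 d9.0 t17.2 Fu -4.14 Fl -0.41 Fz 5.39 err u -1.94 l 0.03 z 1.32 mm
s0.0775 z0.2243 d9.0 t17.5 Fu -5.23 Fl -0.93 Fz 5.67 err u -1.83 l 0.04 z 1.31 mm
s0.0790 z0.2243 d9.0 t17.8 Fu -4.25 Fl 0.13 Fz 5.89 err u -1.69 l 0.03 z 1.31 mm
s0.0805 z0.2243 d9.0 t18.0 Fu -3.76 Fl -0.28 Fz 5.92 err u -1.67 l 0.01 z 1.32 mm
s0.0820 z0.2243 d9.0 t18.3 Fu -3.85 Fl -0.15 Fz 6.02 err u -1.66 l 0.01 z 1.32 mm
s0.0835 z0.2243 d9.0 t18.6 Fu -4.69 Fl -0.14 Fz 5.51 err u -1.67 l -0.01 z 1.32 mm
s0.0850 z0.2243 d9.0 t18.9 Fu -4.53 Fl 0.08 Fz 6.35 err u -1.68 l -0.01 z 1.31 mm
s0.0865 z0.2243 d9.0 t19.1 Fu -4.33 Fl -0.53 Fz 5.74 err u -1.71 l -0.02 z 1.37 mm
s0.0880 z0.2243 d9.0 t19.4 Fu -4.45 Fl -0.88 Fz 5.87 err u -1.72 l -0.03 z 1.35 mm
s0.0895 z0.2243 d9.0 t19.7 Fu -3.83 Fl -0.10 Fz 6.31 err u -1.70 l -0.00 z 1.36 mm
s0.0910 z0.2243 d9.0 t19.9 Fu -4.19 Fl -0.51 Fz 6.26 err u -1.71 l 0.01 z 1.36 mm
```

```bash
python3 - <<'E'
from mv import *
import sys
def chk(F):
    if np.linalg.norm(F)>14: print("stop");sys.exit()
chk(go(.0955,.2243,9,.03,0))
chk(go(.099,.226,9,.04,0))
for s,z,d in((.103,.2285,7),(.109,.231,4),(.116,.2315,0),(.123,.2315,0),(.130,.2315,0),(.137,.2315,0),(.144,.2315,0)):
    chk(go(s,z,d,.05,0))
chk(go(.200,.2315,0,.1,.05))
import cv2
d=get_image("scene");cv2.imwrite("pics/s4.png",d["frame"][180:420,200:520])
E
```

```text
s0.0955 z0.2243 d9.0 t20.3 Fu -3.26 Fl -0.50 Fz 5.98 err u -1.48 l -0.02 z 1.37 mm
s0.0990 z0.2260 d9.0 t20.6 Fu -3.99 Fl 0.16 Fz 4.90 err u -1.10 l 0.01 z 0.79 mm
s0.1030 z0.2285 d7.0 t20.8 Fu -1.33 Fl -0.65 Fz 3.74 err u -0.29 l -0.02 z -0.46 mm
s0.1090 z0.2310 d4.0 t21.1 Fu 1.08 Fl -0.96 Fz 1.63 err u 0.26 l -0.03 z -1.21 mm
s0.1160 z0.2315 d0.0 t21.4 Fu 2.64 Fl -0.24 Fz 0.03 err u 0.32 l 0.09 z -1.25 mm
s0.1230 z0.2315 d0.0 t21.8 Fu -0.01 Fl -0.54 Fz -1.76 err u 0.19 l -0.05 z 0.08 mm
s0.1300 z0.2315 d0.0 t22.1 Fu -0.22 Fl -0.31 Fz -1.33 err u 0.12 l -0.04 z 0.15 mm
s0.1370 z0.2315 d0.0 t22.4 Fu -0.04 Fl -0.28 Fz -1.39 err u 0.12 l -0.03 z 0.13 mm
s0.1440 z0.2315 d0.0 t22.7 Fu 0.06 Fl -0.61 Fz -1.87 err u 0.14 l -0.05 z 0.15 mm
s0.2000 z0.2315 d0.0 t23.5 Fu 0.36 Fl -0.01 Fz -1.18 err u -0.42 l 0.05 z -0.10 mm
```

View pics/s4.png

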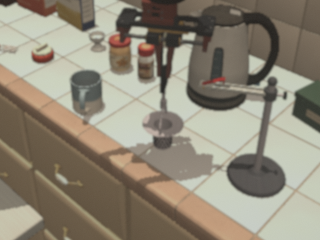

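The basket hangs free from the gripper (collar at 163,123 in the crop) and the keeper has sprung up behind it. Next I'll lift it, carry it over the mug, and measure the collar's centre against the mouth.

```bash
python3 - <<'E'
from mv import *
from cam import *
import cv2
p,_=pose(.2,.318,0);move_l(p,.2)
move_l([.4415,.0400,.313],.22);hold(.3);st("over")
d=get_image("scene");np.savez("s5.npz",**d);C=Cam(d)
t=get_image("top");np.savez("t5.npz",**t)
P=C.cloud();e=np.array(state()["ee_pos"])
reg=(np.linalg.norm(P[...,:2]-e[:2],axis=-1)<.06)
for lo in np.arange(.14,.2,.005):
    k=reg&(P[...,2]>lo)&(P[...,2]<lo+.005);print(lo.round(3),k.sum(),end="; ")
cv2.imwrite("pics/s5.png",cv2.resize(C.F[150:320,200:380],None,fx=3.5,fy=3.5,interpolation=2))
E
```

```text
over t25.77 [0.4415 0.0395 0.313 ] F [ 0.99 -0.24 -1.3 ] gap 0.0087 ff 30.0
0.14 38; 0.145 30; 0.15 28; 0.155 44; 0.16 36; 0.165 26; 0.17 28; 0.175 249; 0.18 203; 0.185 5; 0.19 7; 0.195 7;
```

View pics/s5.png

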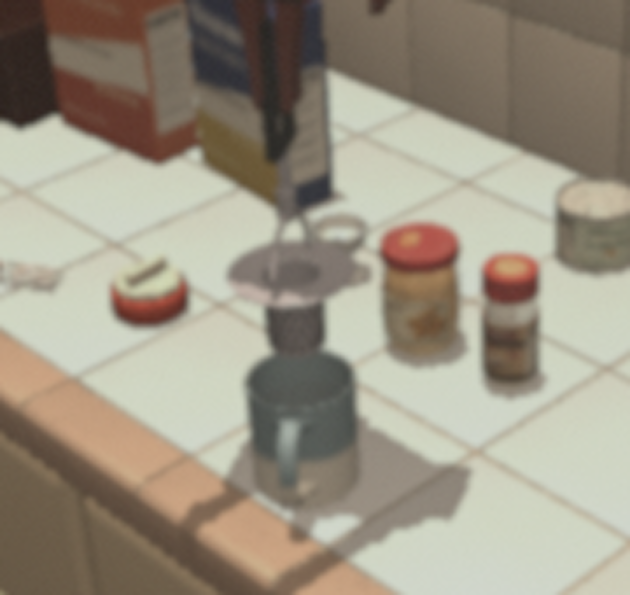

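The strainer hangs above the mug: collar at (300,272) and rim at (302,378) in the crop, with nothing else disturbed. Now I'll fit the collar's centre.

```bash
python3 - <<'E'
from cam import *;import cv2
from scipy.optimize import least_squares
def circ(q,R=None):
    g=lambda x:np.linalg.norm(q-x[:2],axis=1)-x[2]
    r=least_squares(g,[*q.mean(0),R],loss="soft_l1",f_scale=.001);return r.x.round(4),np.std(g(r.x)).round(4)
S0=Cam(np.load("scene0.npz"));S=Cam(np.load("s5.npz"));e=np.array([.4415,.0395])
P=S.cloud();m=(np.linalg.norm(P[...,:2]-e,axis=-1)<.056)&(P[...,2]>.171)&(P[...,2]<.187)
m=cv2.morphologyEx(m.astype(np.uint8),cv2.MORPH_CLOSE,np.ones((5,5)))
h=cv2.convexHull(max(cv2.findContours(m,0,1)[0],key=cv2.contourArea))[:,0]
dep=P[m>0];A=np.c_[dep[:,:2]-e,np.ones(len(dep))];print("collar plane",np.linalg.lstsq(A,dep[:,2],rcond=None)[0].round(4))
for z in(.1785,.180):
    print("collar",z,circ(np.array([S.plane(a,b,z)[:2] for a,b in h]),.044))
for n,C in(("S0",S0),("S5",S),("T0",Cam(np.load("top0.npz")))):
    P=C.cloud();m=(np.linalg.norm(P[...,:2]-e-[0,.001],axis=-1)<.046)&(P[...,2]>.086)&(P[...,2]<.099)
    m=cv2.morphologyEx(m.astype(np.uint8),cv2.MORPH_CLOSE,np.ones((5,5)))
    h=cv2.convexHull(np.concatenate(cv2.findContours(m,0,1)[0]))[:,0]
    print("rim",n,circ(np.array([C.plane(a,b,.092)[:2] for a,b in h]),.039))
E
```

```text
collar plane [-0.1356 -0.1628  0.1799]
collar 0.1785 (array([0.4427, 0.0424, 0.0438]), np.float64(0.0003))
collar 0.18 (array([0.4411, 0.0404, 0.0437]), np.float64(0.0003))
rim S0 (array([0.4394, 0.0383, 0.041 ]), np.float64(0.0025))
rim S5 (array([0.439 , 0.0378, 0.0409]), np.float64(0.0025))
rim T0 (array([0.4433, 0.0408, 0.0393]), np.float64(0.0023))
```

```bash
python3 - <<'E'
from cam import *;import cv2
from scipy.optimize import least_squares
e=np.array([.4415,.0400]);hd=np.array([-.75,-.66])
for n,f in(("S0","scene0.npz"),("S5","s5.npz"),("T0","top0.npz")):
    C=Cam(np.load(f));P=C.cloud();m=(np.linalg.norm(P[...,:2]-e,axis=-1)<.05)&(P[...,2]>.084)&(P[...,2]<.1)
    h=cv2.convexHull(np.concatenate(cv2.findContours(m.astype(np.uint8),0,1)[0]))[:,0]
    q=np.array([C.plane(a,b,.092)[:2] for a,b in h]);d=(q-e)/np.linalg.norm(q-e,axis=1)[:,None]
    q=q[d@hd<.75]
    for R in(None,.039):
        g=lambda x:np.linalg.norm(q-x[:2],axis=1)-(R or x[2])
        r=least_squares(g,[*e,.039],loss="soft_l1",f_scale=.001);print(n,len(q),r.x.round(4),np.std(g(r.x)).round(4))
E
```

```text
S0 12 [0.4397 0.038  0.041 ] 0.0014
S0 12 [0.4413 0.0394 0.039 ] 0.0021
S5 10 [0.4393 0.0377 0.041 ] 0.0009
S5 10 [0.4408 0.0396 0.039 ] 0.0016
T0 17 [0.4438 0.0412 0.0389] 0.0002
T0 17 [0.4438 0.0412 0.039 ] 0.0002
```

```bash
python3 - <<'E'
from mv import *
x,y=.4420,.0392
move_l([x,y,.291],.08);hold(.15);f0=np.mean([(hold(.02),f())[1] for _ in range(4)],0);st("pre")
z=.291
while z>.222:
    dz=.006 if z>.24 else .0015
    z-=dz;move_l([x,y,z],.045 if z>.24 else .03);hold(.02);F=np.mean([(f(),hold(.01))[0] for _ in range(3)],0)-f0
    print("%.4f"%z,F.round(2),np.round(state()["ee_pos"],4),"%.1f"%state()["time"])
    if F[2]>1.5 or np.hypot(*F[:2])>3:break
E
```

```text
pre t26.51 [0.4421 0.0392 0.2916] F [-0.06  0.01 -1.91] gap 0.0088 ff 30.0
0.2850 [ 0.65  0.32 -0.  ] [0.4419 0.0392 0.2847] 26.8
0.2790 [ 0.13 -0.11  0.29] [0.4419 0.0392 0.2787] 27.2
0.2730 [0.34 0.4  0.12] [0.4419 0.0392 0.2728] 27.5
0.2670 [ 0.43  0.37 -0.16] [0.4419 0.0392 0.2668] 27.8
0.2610 [-0.17  0.3  -0.48] [0.4419 0.0392 0.2607] 28.1
0.2550 [ 0.17 -0.29  0.15] [0.4419 0.0392 0.2548] 28.5
0.2490 [ 0.53 -0.26 -0.03] [0.4419 0.0392 0.2487] 28.8
0.2430 [ 0.17 -0.1  -0.39] [0.4419 0.0392 0.2428] 29.1
0.2370 [0.27 0.06 0.23] [0.4419 0.0392 0.2369] 29.5
0.2355 [ 0.35 -0.08 -0.52] [0.442  0.0392 0.2355] 29.8
0.2340 [-0.29  0.12 -0.01] [0.442  0.0392 0.2339] 30.1
0.2325 [-0.24  0.33  0.41] [0.442  0.0392 0.2324] 30.4
0.2310 [0.6  0.47 0.1 ] [0.442  0.0392 0.2309] 30.7
0.2295 [ 0.   -0.12  0.02] [0.442  0.0392 0.2294] 31.0
0.2280 [-0.14 -0.28  0.2 ] [0.442  0.0392 0.2279] 31.2
0.2265 [ 0.18 -0.36 -0.07] [0.442  0.0392 0.2265] 31.5
0.2250 [-0.6  -0.18  6.86] [0.4422 0.0392 0.2262] 31.8
```

```bash
python3 - <<'E'
from mv import *
import cv2
x,y=.4420,.0392
move_l([x,y,.2262],.02);hold(.1);st("eased")
gripper_open();hold(.1);st("open")
move_l([x,y,.33],.15);hold(.2);st("up")
d=get_image("scene");cv2.imwrite("pics/s6.png",cv2.resize(d["frame"][180:300,220:400],None,fx=4,fy=4,interpolation=2))
E
```

```text
eased t32.18 [0.4421 0.0392 0.2262] F [-0.58  0.4   2.4 ] gap 0.0088 ff 30.0
open t33.55 [0.442  0.0392 0.2262] F [-0.29  0.55 -0.4 ] gap 0.0877 ff 0.0
up t34.59 [0.4418 0.0392 0.3289] F [ 1.69 -0.94  1.14] gap 0.0877 ff 0.0
```

View pics/s6.png

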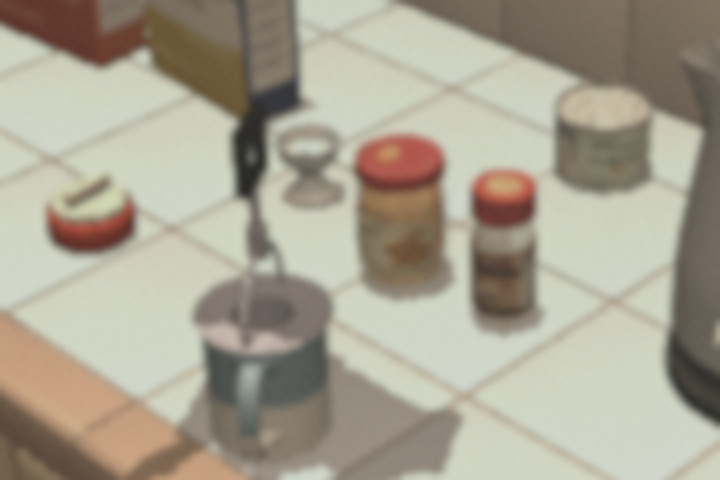

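The collar lies flat on the mug's rim (263,310), the mug is still upright, and the robot is clear of it, so I'm handing the job in.

```bash
python3 -c "
from bench import *
print(job_done())"
```

```text
the job is handed in; nothing more can be done
None
```

The basket is off the hook and sits in the mug with its collar flat on the rim; I handed the job in at about 35 s of the 48 s allowed, and the highest force I read at the wrist while on the hook was about 11 N.

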